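Crack the rice cooker's spring lid and catch it

TASK

Crack open the rice cooker: press its blue latch button down with one fingertip while the other finger waits over the lid, so that the popped lid is caught under that other finger with the button still pressed. Then let the button up and let the lid rise under your finger until its front edge stands about 25 mm up, just ajar to vent, and finish holding it there with the finger on top of the lid; never let the lid spring open, lift nothing and leave the things around the cooker alone.

Things in the scene. Friction and masses are not known exactly. Their poses are not given: they have to be found in the camera images.
- cooker: round white rice cooker, 230 mm in diameter and 192 mm high with its lid shut, fixed on the counter. Origin: centre of its underside. x points from its front to its back (the hinge side), y to its left as seen from its front, z up. At its front a console 64 mm deep (x from -174 to -110 mm), 110 mm wide and 190 mm high carries the latch button; a skirt below it is 150 mm wide and 124 mm high. It stands turned by up to 0.45 rad either way.
- button_top (a point): centre of the top face of the blue latch button on the console: 26 mm (cooker's x) by 50 mm (y), 204 mm above the counter, so 12 mm higher than the lid's top. It moves down when pressed.
- button (a joint): travel of the latch button straight down: 0 up, 0.0075 m fully down. The lid is let go at about 0.0045 m. Pressing takes 3 N at first and 6 N when fully down; it springs back up when let go.
- lid_middle (a point): centre of the lid's top, which is round, 230 mm in diameter and flat to within 2 mm out to 100 mm from this point; 192 mm above the counter when shut. Its front edge lies 115 mm from this point towards the button, the button's centre 153 mm. A low grey vent cap (6 mm high, radius 26 mm) sits 55 mm behind this point. Turns with the lid.
- lid_front (a point): middle of the lid's front edge, 165 mm above the counter when shut, 237 mm in front of the hinge. Turns with the lid.
- lid (a joint): opening angle of the lid about the level hinge along the cooker's y, at its back (122 mm behind the lid's middle, 150 mm above the counter): 0 shut, 1.35 rad wide open; 0.105 rad lifts the front edge 25 mm. Once unlatched its spring throws it open (past 0.3 rad within half a second) unless something is in its way; it pushes up with 2 to 3.5 N at the front half of the lid.
- bottle: white squeeze bottle with blue cap, 70 mm in diameter, 190 mm high, standing loose beside the cooker; origin: centre of its underside. To be left alone.
- pot: steel batter pot, 120 mm in diameter, 100 mm high, with a black handle 90 mm long towards its -x and a spout towards its +x, standing loose beside the cooker; origin: centre of its underside. To be left alone.
- disher: steel scoop with two grips, 225 mm long, 29 mm high, lying loose on the counter in front of the cooker; origin on the counter near its middle, x towards the bowl. To be left alone.

How it is judged (in metres and radians):
On the way:
1. the lid has popped and is caught under one finger while the other finger still presses the button (contact force between the fingers and button above 0.5 N and contact force between the fingers and lid above 0.3 N and value of joint lid above 0.006 rad), for 0.1 s.
At the end, for the whole second after the job is handed in: the lid stands still with its front edge 12 to 45 mm up (0.05 to 0.19 rad), held down by a finger with more than 0.3 N, and the button is up again with no finger on it (value of joint lid between 0.05 and 0.19 rad and velocity of joint lid between -0.1 and 0.1 rad/s and contact force between the fingers and lid above 0.3 N and value of joint button below 0.002 m and contact force between the fingers and button below 0.3 N); the arm keeps its last pose, push and grip.
It fails at once if the lid springs or is lifted open beyond 0.3 rad (value of joint lid above 0.3 rad).
It fails at once if a thing beside the cooker is moved or lifted (distance of any of bottle, pot, disher from where it was at the start of the episode above 0.02 m).
It also fails if it takes over 40 s, if anything falls off the work surface, if the arm or the gripper's body presses on something with over 40 N, if the wrist force passes 120 N, or if a joint passes its speed limit or range.

ROBOT

A 7-joint arm with a two-finger parallel gripper is mounted at the origin on the work surface. World frame = base frame: x ahead of the robot, y to its left, z up, the work surface at z = 0. Lengths are in mm, angles in rad, forces in N, time in s.
With the tool pointing down it reaches from about 425 to 950 mm from the base axis. Payload 4.7 kg.
Tool frame: the origin (TCP) lies midway between the tips of the shut fingers; the grasp point (between the pads) lies 19 mm behind it (env.tcp_to_grasp is the distance from the TCP to the grasp point, in mm); z points along the fingers, y is the direction in which the jaws open and shut (so a half turn about z gives the same grasp; the last joint's range is limited). The gripper opens to 85 mm and grips with 20 to 120 N. Pads are 22 mm wide; open, the fingers measure 114 mm over their backs; the gripper's body (76 mm by 85 mm) begins 54 mm behind the grasp point. The pads swing forward as they close: fully open they stand 13 mm farther back than shut.
Start: joints at [1.32, 0.469, -0.049, 1.532, 0.024, 1.141, -0.082], TCP at [148.537, -658.472, 231.335] pointing down, gripper open.
Joint ranges: [-2.59, 2.59], [-0.33, 1.99], [-1.39, 1.29], [0.1, 2.45], [-1.04, 4.18], [0.21, 1.99], [-2.66, 2.66]. Speed limits (rad/s): [2.57, 2.57, 3.14, 3.14, 3.14, 3.14, 3.14].

INTERFACE

Orientations are given as a unit quaternion [w, x, y, z].
In Python, from station import sensors, imaging, sign_off, env gives the robot as it stands.
- The arm moves only by the shell command python3 -m jog 'ROWS' [FORCE]. ROWS is a JSON object of lists of equal length, an entry for each row: "claw": the opening, from -1 (shut) to 1 (fully open), so that 0 is half open; "slide": the shift along the tool's x, y, z in cm, a list of three; "turn": the turn, a rotation vector about the tool's x, y, z in degrees, a list of three. A call has 1 to 8 rows; each row shifts and turns the commanded pose from where the row before left it, along the tool's axes as they then stand; what a row does not reach is not made up. A row lasts 1/12 s, in which the tool goes at most 41.7 mm and 7.16 degrees, less where a joint would pass 70% of its speed; a pose out of reach is approached as far as the arm can. A call is refused whole if a number of a shift passes 4.17 or a number of a turn 7.16, either way. A call with a gripper value outside its range is refused whole. The fingers move at their own pace and stop on an object; FORCE is the grip in N (left out, the last holds). Time passes only in rows, so rows that do not move let the fingers close. It gives the time, the measured TCP pose, the force and the opening at its end, in the units of the state.
- sensors.state(): the state, without advancing time (a new reading comes with each control period).
- imaging.grab_frame(name): name is "scene" or "side" or "wrist"; returns a dict with "pixels" (400x640x3 uint8, blue, green, red), "K" (3x3 intrinsics, pixels), "dist" ([k1, k2, p1, p2, k3] as OpenCV has them; the pictures are not rectified), "world_from_camera" (4x4, takes a point from camera to world coordinates); the wrist camera has in their place "mount" (4x4, takes a point from camera to tool coordinates, whose origin is the TCP and whose axes are the flange's). Camera axes: x right, y down, z forward; pixel columns grow to the right and rows downward; lengths in mm; the calibration is good to about 2 mm. A picture is of the moment at which its call begins: read the wrist's pose just before it. There is no depth.
- sign_off(): hands the job in, once; it reports no verdict.
The state is a dict: "t": time; "q": joint angles; "qd": joint speeds; "tau": joint torques, N m; "eef_pos": TCP position; "ee_rot": TCP orientation; "contact_force": force on the tool from outside, world axes, zero at the start; "torque": the same for the moment, N m; "finger_gap": opening from 0.0 (shut) to 1.0 (fully open).
Only numpy, scipy, OpenCV 4.12 (cv2) and the standard library are available. Lean on these libraries where they do the work, as an engineer would, in place of code of your own. Each camera call takes 0.05 s, during which the arm holds its last target.

## Working session

There is one attempt and no reset: what is moved stays moved. The work goes in short steps, Python scripts to look and compute and a shell command to move; the robot and the scene stay as the last step left them, time stands still between calls to the robot, and variables do not carry over. Pictures are saved under pics/ and viewed, and the job is handed in when it is done.

```bash
ls; mkdir -p pics; python3 - <<'E'
from station import sensors, imaging, env
import cv2
print(sensors.state()); print([a for a in dir(env) if a[0]!='_'])
for n in("scene","side","wrist"):
    f=imaging.grab_frame(n); cv2.imwrite(f"pics/{n}0.png",f["pixels"])
    print(n,f["K"],f["dist"],f.get("world_from_camera",f.get("mount")))
E
```

```text
pics
{'t': 0.0, 'q': array([ 1.32009269,  0.46947693, -0.04861964,  1.53372166,  0.02410673,
        1.14099557, -0.08233043]), 'qd': array([ 0.00159725,  0.00018993,  0.0006254 ,  0.00074664,  0.0010628 ,
        0.00050016, -0.00046014]), 'tau': array([ 7.06255491e-06, -5.10317588e+01, -4.62062785e-02, -2.37715673e+01,
        1.07500562e-02,  7.60501600e-03,  1.79264271e-05]), 'eef_pos': array([ 148.38354178, -657.87482016,  230.22583843]), 'ee_rot': array([-9.97068902e-04,  9.93854714e-01,  1.10687816e-01, -1.46180172e-04]), 'contact_force': array([-0.05114426,  0.39403406,  0.28440943]), 'torque': array([-0.0270489 ,  0.00184808, -0.02162334]), 'finger_gap': 0.9960604450115802}
['IKError', 'tcp_to_grasp']
scene [[416.83625962   0.         322.17802639]
 [  0.         416.83625962 193.66039553]
 [  0.           0.           1.        ]] [-0.0764868  0.         0.         0.         0.       ] [[ 2.90419507e-01  8.45353109e-01 -4.48368857e-01  1.00585021e+03]
 [ 9.56803312e-01 -2.49898385e-01  1.48587414e-01 -7.68623132e+01]
 [ 1.35621794e-02 -4.72153491e-01 -8.81412020e-01  9.859
[... 305 characters left out ...]
1  2.82064351e-01  2.89435157e+02]
 [-3.74841219e-01 -6.15255595e-01  6.93508913e-01 -6.94506448e+02]
 [ 2.32633614e-03 -7.48671823e-01 -6.62936716e-01  8.48988773e+02]
 [ 0.00000000e+00  0.00000000e+00  0.00000000e+00  1.00000000e+00]]
wrist [[342.77455629   0.         319.01002698]
 [  0.         342.77455629 198.86399114]
 [  0.           0.           1.        ]] [-0.05020041  0.          0.          0.          0.        ] [[-2.94702579e-05 -9.63950744e-01 -2.66080744e-01  6.61738471e+01]
 [ 9.99999973e-01 -9.01259509e-05  2.15749248e-04 -1.48543994e+00]
 [-2.31952428e-04 -2.66080730e-01  9.63950720e-01 -1.44126754e+02]
 [ 0.00000000e+00  0.00000000e+00  0.00000000e+00  1.00000000e+00]]
```

View pics/scene0.png

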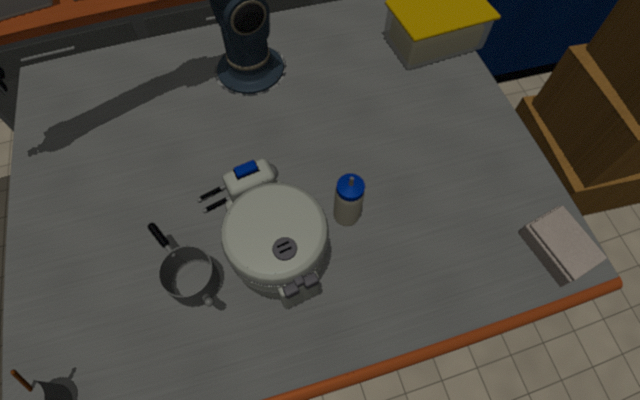

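View pics/side0.png

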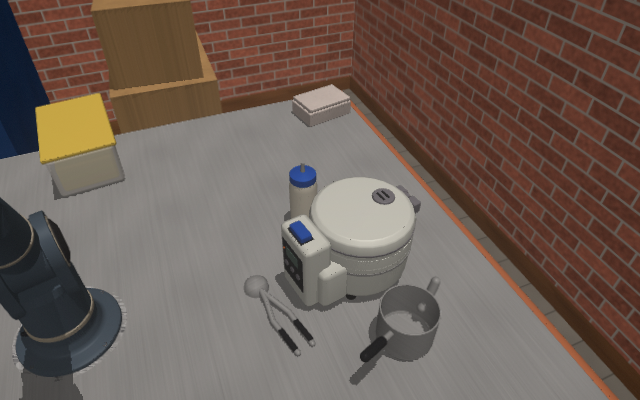

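View pics/wrist0.png

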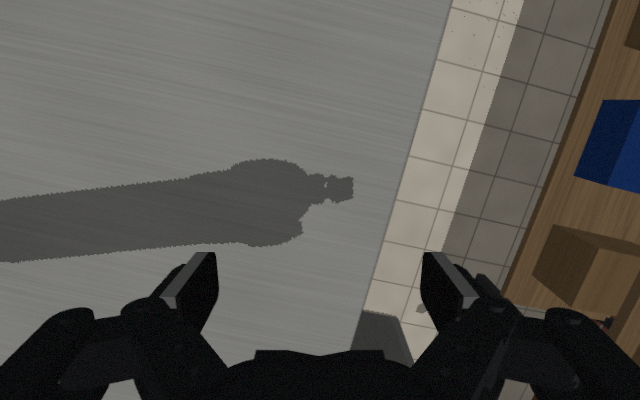

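```bash
python3 - <<'E'
import cv2
a=cv2.imread("pics/scene0.png")[145:305,190:350]; cv2.imwrite("pics/sc_c.png",cv2.resize(a,(800,600) if 0 else (600,600),interpolation=cv2.INTER_CUBIC))
a=cv2.imread("pics/side0.png")[160:310,260:430]; cv2.imwrite("pics/si_c.png",cv2.resize(a,(680,600),interpolation=cv2.INTER_CUBIC))
E
```

```text
(no output)
```

View pics/sc_c.png

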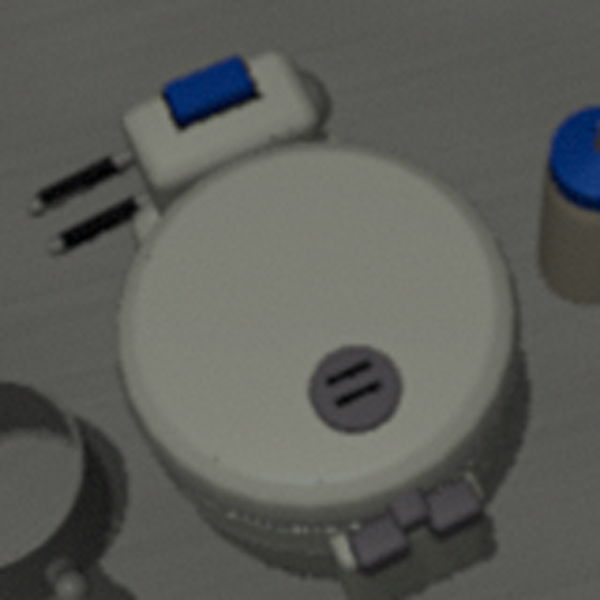

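View pics/si_c.png

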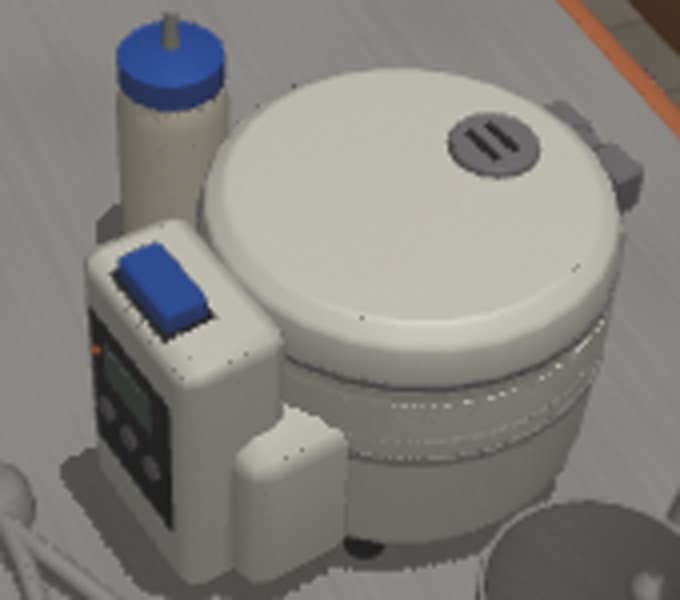

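```bash
cat > h.py <<'E'
import numpy as np, cv2
from station import sensors, imaging, env
from scipy.spatial.transform import Rotation as R
def ray(f,uv,st=None):
    p=cv2.undistortPoints(np.array([[uv]],float),f["K"],np.array(f["dist"]))[0,0]
    M=f["world_from_camera"] if "world_from_camera" in f else tool(st)@f["mount"]
    return M[:3,3],M[:3,:3]@np.array([p[0],p[1],1.])
def tool(st):
    q=st["ee_rot"];T=np.eye(4);T[:3,:3]=R.from_quat([q[1],q[2],q[3],q[0]]).as_matrix();T[:3,3]=st["eef_pos"];return T
def atz(f,uv,z,st=None):
    o,d=ray(f,uv,st);return o+d*(z-o[2])/d[2]
def tri(rs):
    A=0;b=0
    for o,d in rs:
        d=d/np.linalg.norm(d);P=np.eye(3)-np.outer(d,d);A=A+P;b=b+P@o
    return np.linalg.solve(A,b)
E
python3 - <<'E'
from h import *
S=imaging.grab_frame("scene");D=imaging.grab_frame("side")
for n,a,b,z in(("btn",(245.7,167.7),(300.5,229.5),204),("vent",(284.7,248.5),(383.5,196),198)):
    print(n,atz(S,a,z),atz(D,b,z),tri([ray(S,a),ray(D,b)]))
for n,f,uv in(("scene",S,(350,187)),("side",D,(302.5,175))): print("bottle",atz(f,uv,180))
print("pot",atz(S,(188,272),100))
print(atz(S,(157,235),90), atz(D,(372,348),90))
E
```

```text
btn [498.29074664 -87.71581219 204.        ] [496.36965027 -91.72868284 204.        ] [496.97577995 -88.20921398 201.00468767]
vent [703.06012026 -52.30269557 198.        ] [699.66135036 -57.85453833 198.        ] [702.0151299  -52.76154599 193.62296992]
bottle [597.33397932 122.98490973 180.        ]
bottle [570.43467813  96.40258346 180.        ]
pot [ 658.69876059 -267.81697227  100.        ]
[ 545.53460588 -326.86369896   90.        ] [ 548.45204018 -319.90241675   90.        ]
```

```bash
python3 -m jog '{"claw":[1,1,1,1,1,1,1,1],"slide":[[2.8,-2.6,-0.5],[2.8,-2.6,-0.5],[2.8,-2.6,-0.5],[2.8,-2.6,-0.5],[2.8,-2.6,-0.5],[2.8,-2.6,-0.5],[2.8,-2.6,0],[2.8,-2.6,0]],"turn":[[0,0,0],[0,0,0],[0,0,0],[0,0,0],[0,0,0],[0,0,0],[0,0,0],[0,0,0]]}' 40
```

```text
t: 0.92
eef_pos: [322.1, -404.7, 261.9]
ee_rot: [0.001, 0.994, 0.111, 0.0]
contact_force: [0.4, -0.4, 0.5]
finger_gap: 0.998
```

```bash
python3 -m jog '{"claw":[1,1,1,1,1,1,1,1],"slide":[[2.8,-2.6,0],[2.8,-2.6,0],[2.8,-2.6,0],[2.8,-2.6,0],[2.8,-2.6,0],[2.8,-2.6,0],[2.8,-2.6,0],[2.8,-2.6,0]],"turn":[[0,0,0],[0,0,0],[0,0,0],[0,0,0],[0,0,0],[0,0,0],[0,0,0],[0,0,0]]}'
python3 -m jog '{"claw":[1,1,1,1,1,1,1,1],"slide":[[0,0,0],[0,0,0],[0,0,0],[0,0,0],[0,0,0],[0,0,0],[0,0,0],[0,0,0]],"turn":[[0,0,-7],[0,0,-7],[0,0,-7],[0,0,-7],[0,0,-7],[0,0,-7],[0,0,-7],[0,0,-7]]}'
python3 -m jog '{"claw":[1,1,1,1,1,1],"slide":[[0,0,0],[0,0,0],[0,0,0],[0,0,0],[0,0,0],[0,0,0]],"turn":[[0,0,-7],[0,0,-7],[0,0,-7],[0,0,-7],[0,0,-3],[0,0,0]]}'
python3 - <<'E'
from h import *
st=sensors.state();f=imaging.grab_frame("wrist");cv2.imwrite("pics/w1.png",f["pixels"])
T=tool(st);print(T,st["q"])
S=imaging.grab_frame("scene");cv2.imwrite("pics/s1.png",S["pixels"])
S=imaging.grab_frame("side");cv2.imwrite("pics/d1.png",S["pixels"])
E
```

```text
t: 1.58
eef_pos: [494.7, -152.5, 261.5]
ee_rot: [0.0, 0.994, 0.111, 0.0]
contact_force: [-0.4, -1.6, 1.5]
finger_gap: 1.0
t: 2.25
eef_pos: [493.9, -154.2, 261.3]
ee_rot: [0.0, 0.824, 0.567, -0.0]
contact_force: [0.5, 0.4, -0.0]
finger_gap: 0.996
t: 2.75
eef_pos: [493.9, -154.2, 261.3]
ee_rot: [-0.0, 0.645, 0.765, -0.0]
contact_force: [0.4, 0.2, 0.5]
finger_gap: 0.999
[[-1.69209631e-01  9.85580083e-01 -3.17967498e-05  4.93928440e+02]
 [ 9.85580083e-01  1.69209631e-01 -6.81506410e-06 -1.54197810e+02]
 [-1.33647514e-06 -3.24914178e-05 -9.99999999e-01  2.61259652e+02]
 [ 0.00000000e+00  0.00000000e+00  0.00000000e+00  1.00000000e+00]] [ 0.74390217  0.23913859 -0.616343    1.83795703  0.15332745  1.11198966
  0.24279785]
```

View pics/w1.png

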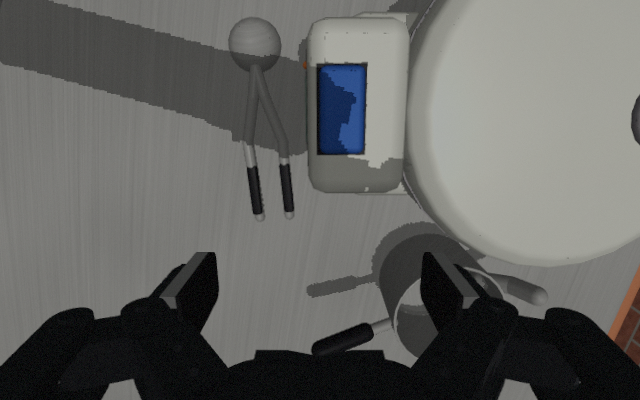

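View pics/d1.png

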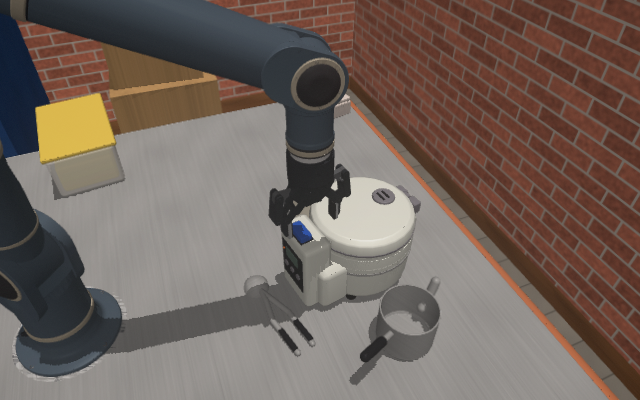

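```bash
python3 - <<'E'
from h import *
st=sensors.state();f=imaging.grab_frame("wrist");T=tool(st)
b=atz(f,(342.5,108.5),204,st);print(b)
print("size",atz(f,(367,108),204,st)-atz(f,(318,108),204,st),atz(f,(342,154),204,st)-atz(f,(342,63),204,st))
for bb in (b,np.array([497.3,-89.,204])):
  print(T[:3,:3].T@(bb-T[:3,3]))
# finger tips at wrist picture
for p in((212,255),(427,255)):print(T[:3,:3].T@(atz(f,p,261+13,st)-T[:3,3]))
E
```

```text
[494.79813303 -86.52374229 204.        ]
size [27.55565011  4.72015638  0.        ] [  9.26296876 -49.77534424   0.        ]
[66.59487949 12.12608094 57.30871302]
[63.73537341 14.17898507 57.30909773]
[  8.08345102 -46.21633446 -12.68088943]
[  8.04832011  44.00502753 -12.68315537]
```

```bash
python3 -m jog '{"claw":[1,1,1,1,1,1],"slide":[[2.2,2,0],[2.2,2,0],[2.1,1.9,0],[0,0,2],[0,0,2],[0,0,1.0]],"turn":[[0,0,0],[0,0,0],[0,0,0],[0,0,0],[0,0,0],[0,0,0]]}'
python3 -m jog '{"claw":[1,1],"slide":[[0,0,0],[0,0,0]],"turn":[[0,0,0],[0,0,0]]}'
python3 - <<'E'
from h import *
st=sensors.state();print(st["contact_force"],tool(st))
for n in("scene","side","wrist"):
    S=imaging.grab_frame(n)["pixels"]
    if n!="wrist": S=S[130:290,220:420]; S=cv2.resize(S,(750,600),interpolation=cv2.INTER_CUBIC)
    cv2.imwrite(f"pics/{n}2.png",S)
E
```

```text
t: 3.45
eef_pos: [540.3, -79.5, 209.2]
ee_rot: [-0.001, 0.645, 0.765, -0.001]
contact_force: [-0.2, -1.0, -1.4]
finger_gap: 0.996
t: 3.62
eef_pos: [541.1, -80.4, 211.3]
ee_rot: [-0.0, 0.645, 0.764, -0.0]
contact_force: [0.0, 0.1, 0.4]
finger_gap: 0.997
[0.01908784 0.11648434 0.3617493 ] [[-1.67813483e-01  9.85818562e-01 -6.31312242e-04  5.41129598e+02]
 [ 9.85818754e-01  1.67813536e-01  3.17838246e-05 -8.03885978e+01]
 [ 1.37275824e-04 -6.17025693e-04 -9.99999800e-01  2.11259344e+02]
 [ 0.00000000e+00  0.00000000e+00  0.00000000e+00  1.00000000e+00]]
```

View pics/wrist2.png

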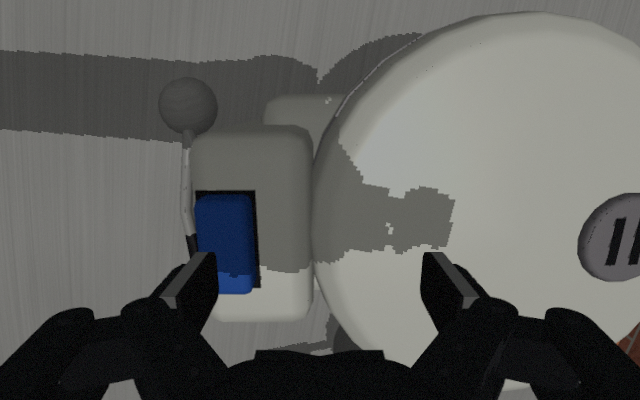

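View pics/side2.png

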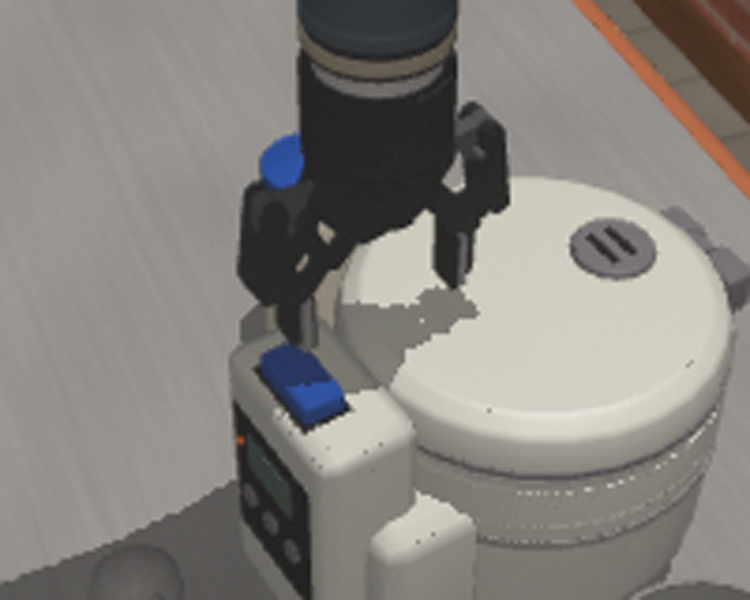

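View pics/scene2.png

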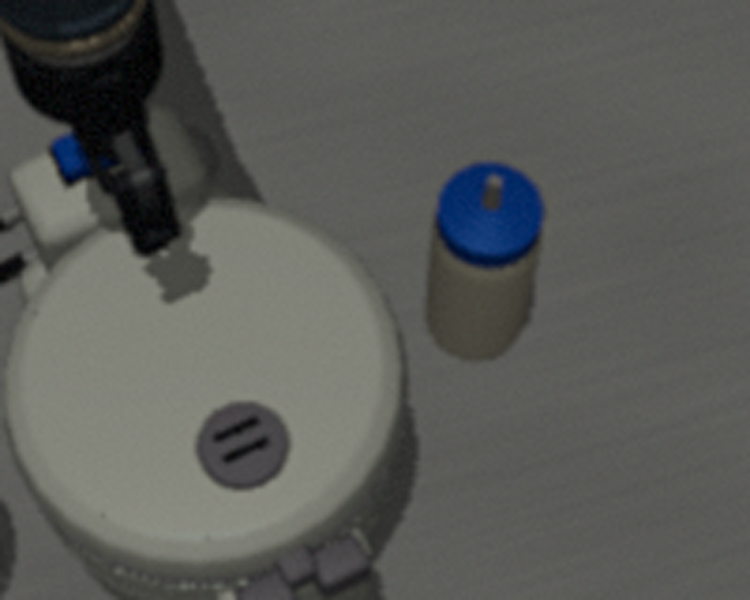

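```bash
python3 - <<'E'
from h import *
st=sensors.state();f=imaging.grab_frame("wrist");T=tool(st)
to=lambda p,z:(T[:3,:3].T@(atz(f,p,z,st)-T[:3,3])).round(1)
for p in((224,244),(195,244),(253,244),(224,195),(224,293)):print(to(p,204))
for p in((212,253),(190,268),(163,305),(427,253),(450,265),(475,303)):print(p,to(p,224))
E
python3 -c "
import cv2
a=cv2.imread('pics/wrist2.png')[180:320,140:300];cv2.imwrite('pics/w2c.png',cv2.resize(a,(686,600),interpolation=cv2.INTER_CUBIC))"
```

```text
[  4.1 -47.1   8.4]
[  4.1 -61.2   8.4]
[  4.1 -33.    8.5]
[ 28.5 -45.2   8.4]
[-22.6 -49.2   8.5]
(212, 253) [  8.5 -46.5 -11.6]
(190, 268) [  1.4 -56.7 -11.6]
(163, 305) [-16.9 -71.  -11.6]
(427, 253) [  8.4  44.4 -11.4]
(450, 265) [  2.7  54.9 -11.3]
(475, 303) [-16.2  68.4 -11.3]
```

View pics/w2c.png

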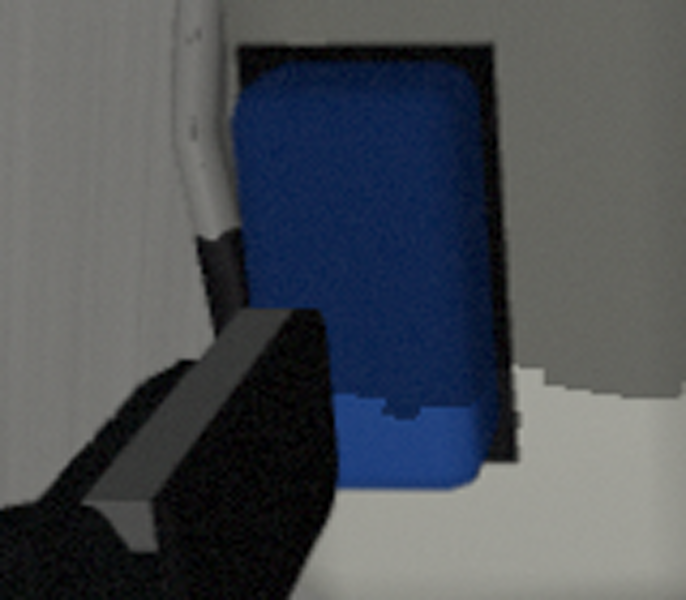

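```bash
python3 -m jog '{"claw":[1,1,1,1,1],"slide":[[0.3,0,0.6],[0,0,0.6],[0,0,0.3],[0,0,0],[0,0,0]],"turn":[[0,0,0],[0,0,0],[0,0,0],[0,0,0],[0,0,0]]}'
python3 -m jog '{"claw":[1,1,1,1],"slide":[[0,0,0.1],[0,0,0.1],[0,0,0],[0,0,0]],"turn":[[0,0,0],[0,0,0],[0,0,0],[0,0,0]]}'
```

```text
t: 4.23
eef_pos: [540.5, -77.1, 195.9]
ee_rot: [-0.0, 0.645, 0.764, -0.0]
contact_force: [0.4, -0.1, -0.1]
finger_gap: 1.002
t: 4.57
eef_pos: [540.8, -77.2, 194.3]
ee_rot: [0.0, 0.645, 0.764, 0.0]
contact_force: [0.1, -0.2, -0.1]
finger_gap: 0.999
```

```bash
for i in 1 2 ; do :; done; python3 -m jog '{"claw":[1,1,1],"slide":[[0,0,0.15],[0,0,0],[0,0,0]],"turn":[[0,0,0],[0,0,0],[0,0,0]]}'
python3 -m jog '{"claw":[1,1,1],"slide":[[0,0,0.15],[0,0,0],[0,0,0]],"turn":[[0,0,0],[0,0,0],[0,0,0]]}'
python3 -m jog '{"claw":[1,1,1],"slide":[[0,0,0.15],[0,0,0],[0,0,0]],"turn":[[0,0,0],[0,0,0],[0,0,0]]}'
```

```text
t: 4.82
eef_pos: [540.7, -77.2, 192.8]
ee_rot: [0.0, 0.645, 0.764, -0.0]
contact_force: [1.9, 0.5, 1.0]
finger_gap: 0.999
t: 5.07
eef_pos: [540.7, -77.2, 191.2]
ee_rot: [-0.0, 0.645, 0.764, -0.0]
contact_force: [0.1, 0.5, 0.1]
finger_gap: 0.999
t: 5.32
eef_pos: [540.9, -77.1, 190.1]
ee_rot: [0.0, 0.645, 0.764, 0.0]
contact_force: [-0.2, -0.1, 4.1]
finger_gap: 0.998
```

```bash
python3 -m jog '{"claw":[1,1,1],"slide":[[0,0,0.2],[0,0,0],[0,0,0]],"turn":[[0,0,0],[0,0,0],[0,0,0]]}'
python3 -m jog '{"claw":[1,1,1],"slide":[[0,0,0.15],[0,0,0],[0,0,0]],"turn":[[0,0,0],[0,0,0],[0,0,0]]}'
python3 - <<'E'
from h import *
print(sensors.state()["torque"])
E
```

```text
t: 5.57
eef_pos: [540.9, -77.1, 188.0]
ee_rot: [0.0, 0.645, 0.764, 0.0]
contact_force: [-0.9, 0.4, 3.5]
finger_gap: 0.998
t: 5.82
eef_pos: [540.9, -77.1, 186.2]
ee_rot: [0.0, 0.645, 0.764, 0.0]
contact_force: [-1.0, -1.1, 1.3]
finger_gap: 0.997
[-0.02205275  0.11769064 -0.01361901]
```

```bash
cat > look.py <<'E'
from h import *
import sys
k=sys.argv[1]
F=[];Q=[]
for n in("side","wrist"):
    S=imaging.grab_frame(n)["pixels"]
    if n!="wrist": S=S[170:290,260:420]; S=cv2.resize(S,(800,600),interpolation=cv2.INTER_CUBIC)
    cv2.imwrite(f"pics/{n}{k}.png",S); s=sensors.state();F.append(s["contact_force"]);Q.append(s["torque"])
print(np.round(F,2),np.round(Q,3))
E
python3 look.py 3
```

```text
[[ 0.19 -0.56  1.64]
 [ 0.26 -0.15  2.55]] [[-0.072  0.058  0.003]
 [-0.037  0.056 -0.021]]
```

View pics/side3.png

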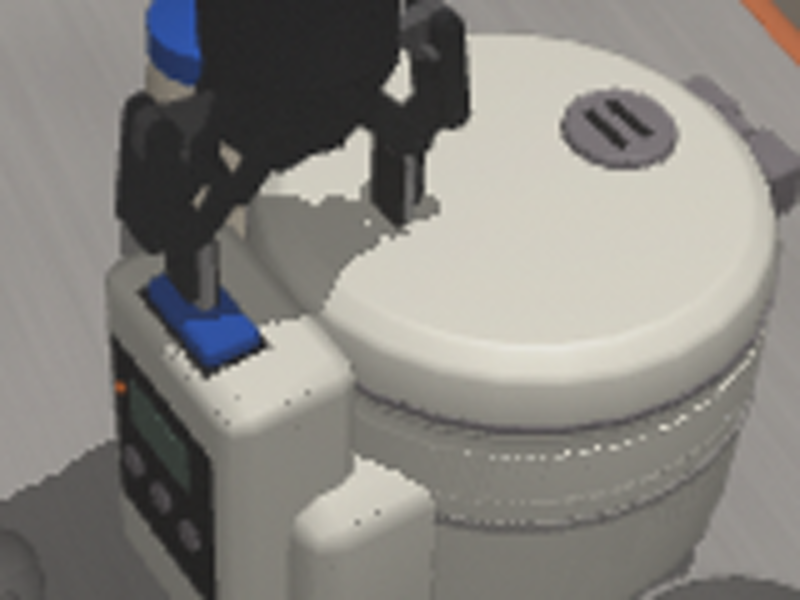

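View pics/wrist3.png

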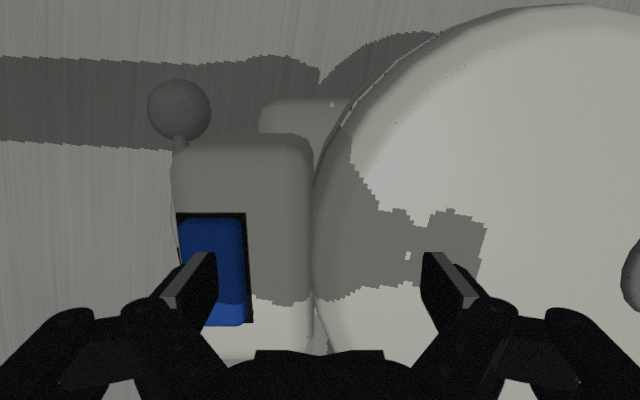

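```bash
python3 -m jog '{"claw":[1,1,1,1,1],"slide":[[0,0,0.1],[0,0,0],[0,0,0],[0,0,0],[0,0,0]],"turn":[[0,0,0],[0,0,0],[0,0,0],[0,0,0],[0,0,0]]}'
python3 look.py 4;python3 -m jog '{"claw":[1,1,1,1,1],"slide":[[0,0,0.1],[0,0,0],[0,0,0],[0,0,0],[0,0,0]],"turn":[[0,0,0],[0,0,0],[0,0,0],[0,0,0],[0,0,0]]}'
python3 look.py 5
```

```text
t: 6.33
eef_pos: [540.9, -77.1, 185.8]
ee_rot: [0.0, 0.645, 0.764, 0.0]
contact_force: [-0.4, 0.7, 5.8]
finger_gap: 1.0
[[-0.93  0.17  6.18]
 [-0.83  0.2   5.43]] [[-0.051  0.36  -0.007]
 [-0.01   0.371 -0.055]]
t: 6.85
eef_pos: [540.9, -77.1, 185.1]
ee_rot: [0.0, 0.645, 0.764, -0.0]
contact_force: [-2.1, -0.6, 8.3]
finger_gap: 1.002
[[-2.66 -0.25  7.73]
 [-2.09  0.17  8.05]] [[-0.082  0.566 -0.003]
 [-0.048  0.538 -0.054]]
```

View pics/side5.png

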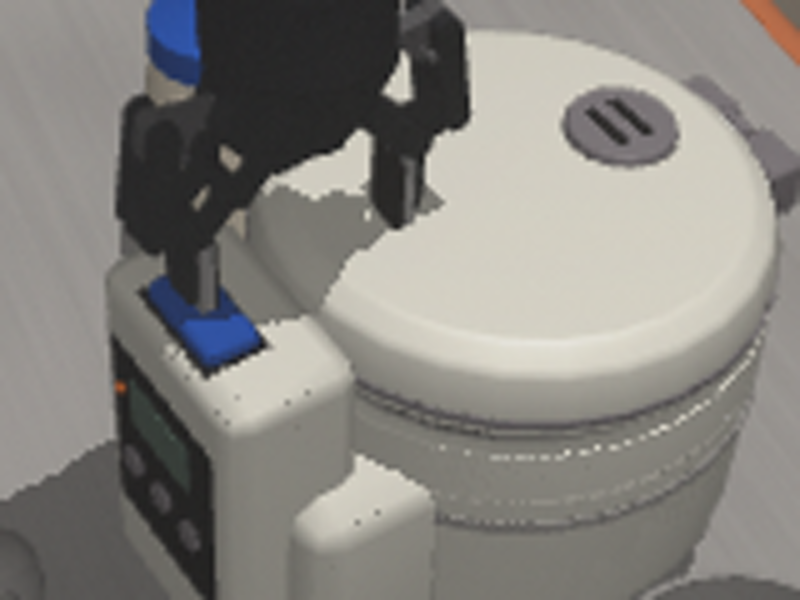

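```bash
python3 - <<'E'
import cv2
a=cv2.imread('pics/side3.png')[330:480,300:500];c=cv2.imread('pics/side4.png')[330:480,300:500];b=cv2.imread('pics/side5.png')[330:480,300:500]
cv2.imwrite('pics/cmp.png',cv2.resize(cv2.hconcat([a,c,b]),(800,200)))
E
```

```text
(no output)
```

View pics/cmp.png

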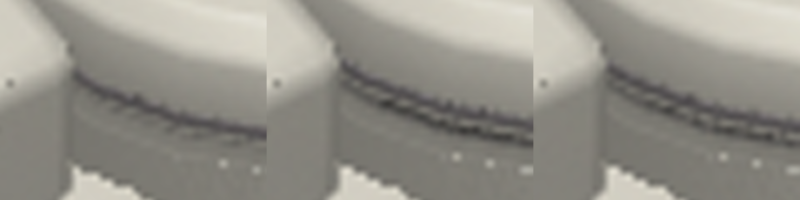

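View pics/wrist5.png

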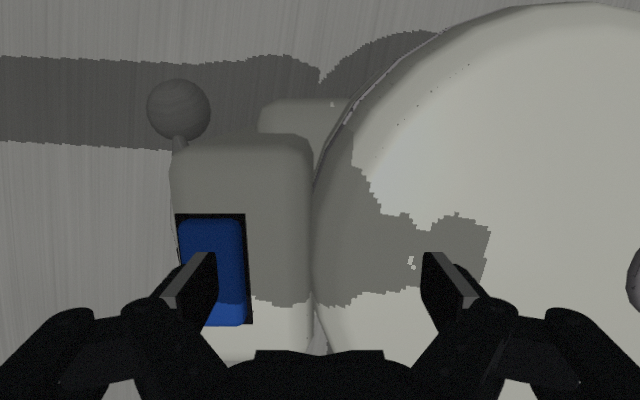

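```bash
python3 -m jog '{"claw":[1,1,1,1,1,1,1,1],"slide":[[0,0,-0.2],[0,0,-0.2],[0,0,-0.2],[0,0,-0.2],[0,0,-0.2],[0,0,-0.2],[0,0,0],[0,0,0]],"turn":[[0,0,0],[0,0,0],[0,0,0],[0,0,0],[0,0,0],[0,0,0],[0,0,0],[0,0,0]]}'
python3 look.py 6
```

```text
t: 7.62
eef_pos: [541.1, -77.0, 196.4]
ee_rot: [0.0, 0.645, 0.764, 0.0]
contact_force: [1.6, 0.2, 1.3]
finger_gap: 0.998
[[ 1.46 -0.21  1.46]
 [ 1.42  0.24  0.94]] [[ 0.121 -0.402  0.018]
 [ 0.007 -0.401 -0.004]]
```

View pics/side6.png

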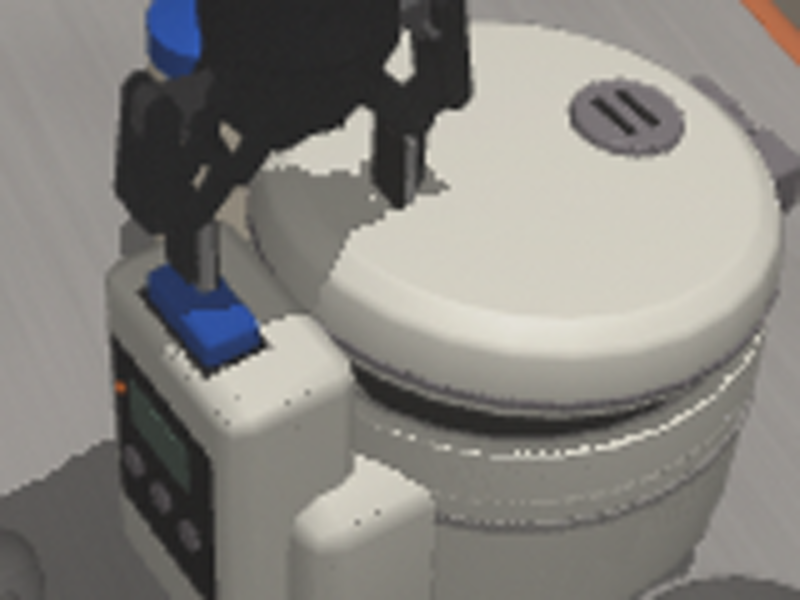

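```bash
python3 -m jog '{"claw":[1,1,1,1,1,1,1,1],"slide":[[0,0,-0.1],[0,0,-0.2],[0,0,0],[0,0,0],[0,0,0],[0,0,0],[0,0,0],[0,0,0]],"turn":[[0,0,0],[0,0,0],[0,0,0],[0,0,0],[0,0,0],[0,0,0],[0,0,0],[0,0,0]]}'
python3 look.py 7; python3 look.py 8
```

```text
t: 8.38
eef_pos: [540.5, -77.2, 199.2]
ee_rot: [-0.0, 0.645, 0.764, -0.0]
contact_force: [-0.5, 0.1, 1.7]
finger_gap: 0.998
[[0.29 1.04 2.49]
 [0.15 0.62 2.27]] [[ 0.094 -0.105 -0.02 ]
 [ 0.067 -0.085  0.008]]
[[-0.63  0.99  2.52]
 [ 0.17  0.82  3.17]] [[ 0.064 -0.063  0.017]
 [ 0.072 -0.12   0.04 ]]
```

View pics/side8.png

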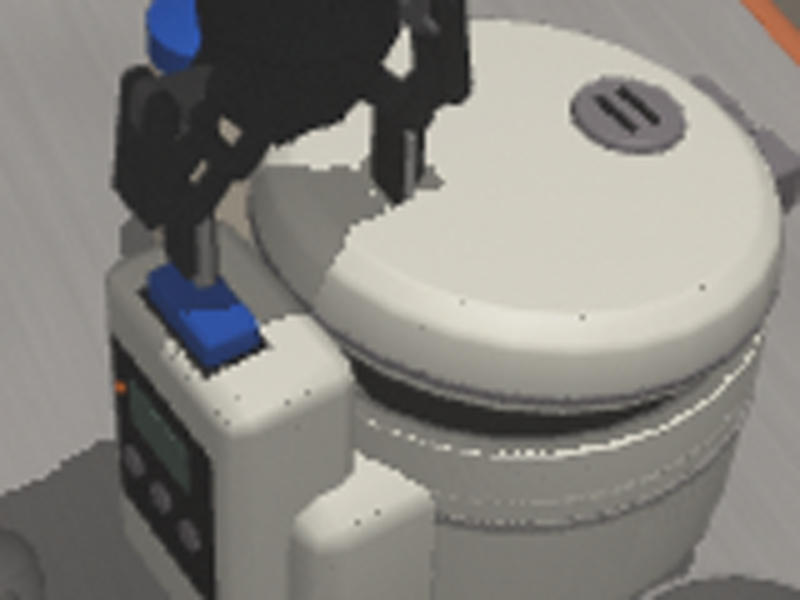

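View pics/wrist8.png

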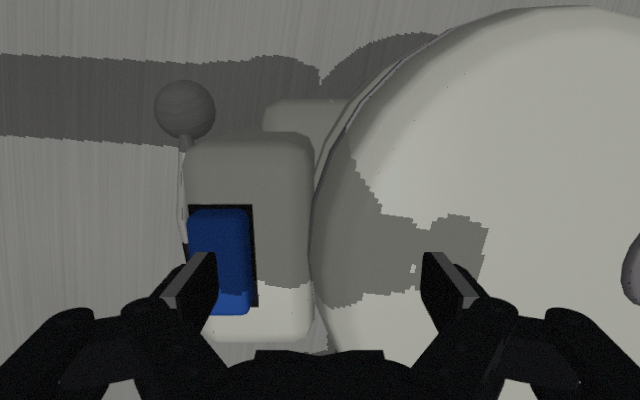

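```bash
python3 -c "
from station import sign_off
print(sign_off())"
```

```text
the job is handed in; nothing more can be done
None
```

I pressed the latch button with one fingertip and caught the popped lid under the other finger. I then raised the tool about 14 mm so the lid came up under that finger, and handed the job in with it held there. `sign_off` reports no verdict, so this rests on my own checks.

- **Catch:** the side pictures showed a gap under the lid while the button was still pressed. The upward force was 6–8 N, and that state was held for more than 0.5 s.
- **Final hold:** about 2–3 N upward on the finger over the lid, with the arm still. From the height of the fingertip I work out the lid at about 0.11 rad (front edge about 25 mm up). I did not measure that angle separately in the pictures.
- **Button:** it looks fully up in the pictures. By the tool height the other fingertip is about 8 mm above it.
- **Force readings:** they wandered by 1–2 N, and one dipped to 1.3 N in the middle of pressing. For the catch and the hold I therefore relied on the pictures and heights as well as the forces.
- **Surroundings:** I moved nothing near the bottle, pot or disher. I did not measure their positions again at the end.
- **Time:** about 8.5 s of the 40 s.

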